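Stamp a fresh veneer pot

ROBOT

A 6-joint arm with a two-finger parallel gripper is mounted at the origin on the work surface. World frame = base frame: x ahead of the robot, y to its left, z up, the work surface at z = 0. Lengths are in mm, angles in rad, forces in N, time in s.
With the tool pointing down it reaches from about 325 to 875 mm from the base axis. Payload 4.4 kg.
Tool frame: the origin (TCP) lies midway between the tips of the shut fingers; the grasp point (between the pads) lies 19 mm behind it (manip.grip_point_offset is the z of the grasp point in the tool frame, in mm); z points along the fingers, y is the line along which they close (so a half turn about z gives the same grasp; the last joint's range is limited). The gripper opens to 85 mm and grips with 20 to 120 N. Pads are 22 mm wide; open, the fingers measure 114 mm over their backs; the gripper's body (76 mm by 85 mm) begins 54 mm behind the grasp point. The pads swing forward as they close: fully open they stand 13 mm farther back than shut.
Start: joints at [-1.315, 0.207, 1.542, -0, 1.393, -0.15], TCP at [227.5, -528.082, 231.282] pointing down, gripper open.
Joint ranges: [-2.73, 2.73], [-0.86, 2.22], [0.23, 2.46], [-1.11, 4.25], [0.08, 2.63], [-2.82, 2.82]. Speed limits (rad/s): [2.79, 2.79, 3.14, 3.14, 3.14, 3.14].

INTERFACE

Orientations are given as a unit quaternion [w, x, y, z].
In Python, from station import manip, optics gives the robot as it stands.
- The arm moves only by the shell command python3 -m handwheel 'ROWS' [FORCE]. ROWS is text: rows parted by semicolons, each of 5 numbers parted by spaces: the shift along the tool's x, y, z in cm, then the turn about the tool's z in rad, then the opening, from -1 (shut) to 1 (fully open). A call has 1 to 12 rows; each row is the pose to reach, as a shift and turn from the pose commanded when the call began, along the tool's axes at that moment; what a row does not reach only later rows make up. A row lasts 1/12 s, in which the tool goes at most 41.7 mm and 7.16 degrees, less where a joint would pass 70% of its speed; a pose out of reach is approached as far as the arm can. A call with a gripper value outside its range is refused whole. The fingers move at their own pace and stop on an object; FORCE is the grip in N (left out, the last holds). Time passes only in rows, so rows that repeat a pose let the fingers close. It gives the time, the measured TCP pose, the force, the opening and the grip force at its end, in the units of the state.
- manip.sense(): the state, without advancing time (a new reading comes with each control period).
- optics.camera(name): name is "scene" or "top"; returns (picture, depth): 400x640x3 uint8, blue, green, red; 400x640 float32, mm along the optical axis (not along the pixel's ray), 0 where there is no reading.
- optics.calibration(name): a dict with "fovy" (degrees; the focal length in pixels is half the picture's height over the tangent of half this angle, whatever the lens; pixels are square), "cx", "cy" (the principal point, pixels), "rvec" (rotation vector, rad) and "tvec" (3), from world to camera coordinates, as OpenCV has them. Camera axes: x right, y down, z forward; pixel columns grow to the right and rows downward; lengths in mm; the calibration is good to about 2 mm. A picture is of the moment at which its call begins. calibration takes no time and is no camera call.
- manip.sign_off(): hands the job in; it is judged then, once.
The state is a dict: "time_s": time; "joint_positions": joint angles; "qd": joint speeds; "effort": joint torques, N m; "eef_pos": TCP position; "orientation": TCP orientation; "ft_force": force on the tool from outside, world axes, zero at the start; "ft_torque": the same for the moment, N m; "width": finger opening in mm; "grip_force": force on a finger pad.
Only numpy, scipy, OpenCV 4.12 (cv2) and the standard library are available. Lean on these libraries where they do the work, as an engineer would, in place of code of your own. Each camera call takes 0.05 s, during which the arm holds its last target. There are 200 camera calls.

TASK

Take the six-sided veneer pot, gripping it only lightly because its thin walls crack if squeezed or knocked, and set it down gently, upright, in the square pocket of the marking stand. When it stands there and you have let go of it, press the stand's sprung plunger right down through its whole stroke to stamp the pot's underside, and let the plunger come back up. Leave the pot standing in the pocket, do not press the plunger before the pot is in place, and leave the other pots and the rest of the bench alone.

Things in the scene. Friction and masses are not known exactly. Their poses are not given: they have to be found in the camera images.
- hex_pot: The pot to stamp: thin plywood veneer, upright, open top, regular hexagon, 56 mm across flats, 65 mm across corners, 110 mm high, 3 mm walls, about 0.12 kg. Origin: centre of underside, z up, x square to a flat (flats every 60 degrees). Walls take 20 to 30 N from each finger pad, crack when both pads' forces add up to over 80 N, or when pressed or knocked against the stand with over 40 N.
- square_pot: Not to be touched: a thin plywood-veneer desk pot, open at the top, 54 mm square in plan; 110 mm high, 3 mm walls, about 0.12 kg, standing upright open end up. Origin: centre of its underside, z up. 
- round_pot: Not to be touched: a thin plywood-veneer desk pot, open at the top, round, 58 mm across; 110 mm high, 3 mm walls, about 0.12 kg, standing upright open end up. Origin: centre of its underside, z up. 
- stand: Fixed marking stand: a grey painted flat base 130 mm (its x) by 250 mm (its y), 30 mm thick, with a square pocket towards its -y end and an upright sprung plunger towards its +y end. Origin: centre of the underside, on the bench.
- pocket (a point): Centre of the pocket's floor, level with the top of the stand's base, 30 mm above the bench. The pocket is 80 mm square inside, its sides along the stand's x and y, with a lip 12 mm high and 6 mm thick all round; the pot fits in at any yaw.
- plunger_top (a point): Centre of the top of the plunger's flat black round head, 42 mm across; 115 mm above the bench when up. The head stands on an aluminium guide 38 mm across, 132 mm from the pocket's centre along the stand's +y.
- plunger (a joint): Travel of the plunger in m: 0 up, 0.020 fully down against its stop; it moves straight down. The spring takes 4 N to start and 12 N at the bottom and brings the plunger back up when let go. The stamp works in the last 2 mm of the stroke.
- glue: Bystander: white glue bottle, 56 mm across, 150 mm high. Origin: centre of its underside.
- mug: Bystander: white mug, 76 mm across, 90 mm high. Origin: centre of its underside.
- hammer: Bystander: hammer lying on the bench, about 300 mm long, handle towards its -x.
- offcut: Bystander: flat piece of wood 150 x 45 x 22 mm, long along its x. Origin: centre of its underside.
- sanding_disc: Bystander: red-brown sanding disc lying flat, 120 mm across, 6 mm thick. Origin: centre of its underside.
Things that resemble listed ones, but are neither listed nor needed, are in the scene too. What is shaped like the hex_pot but black, pink or yellow is not meant.

How it is judged:
By the outcome, as a careful person would: the job done as asked, in the order asked, and still so for the second after the job is handed in, with the robot touching nothing.
It also fails if it takes over 58 s, if anything falls off the work surface, if the arm or the gripper's body presses on something with over 40 N, if the wrist force passes 120 N, or if a joint passes its speed limit or range.

## Working session

There is one attempt and no reset: what is moved stays moved. The work goes in short steps, Python scripts to look and compute and a shell command to move; the robot and the scene stay as the last step left them, time stands still between calls to the robot, and variables do not carry over. Pictures are saved under pics/ and viewed, at most 10 in all, crops included, and the job is handed in when it is done.

```bash
mkdir -p pics; cat > h.py <<'E'
import numpy as np, cv2
from station import manip, optics
def cam(n):
    c=optics.calibration(n); f=200/np.tan(np.radians(c["fovy"])/2)
    R=cv2.Rodrigues(np.array(c["rvec"],float))[0]; t=np.array(c["tvec"],float).ravel()
    return c,f,R,t
def cloud(n,d):
    c,f,R,t=cam(n); v,u=np.mgrid[0:400,0:640]
    P=np.stack([(u-c["cx"])/f*d,(v-c["cy"])/f*d,d],-1)
    return (P-t)@R
E
python3 - <<'E'
from h import *
for n in("scene","top"):
    p,d=optics.camera(n); cv2.imwrite(f"pics/{n}0.png",p); np.save(f"{n}0.npy",d); print(optics.calibration(n))
s=manip.sense(); print(s); print(manip.grip_point_offset)
E
```

```text
{'fovy': 52.57090868931381, 'cx': 315.4654080402416, 'cy': 202.45352810033168, 'rvec': array([ 2.21146351,  0.70894948, -0.29091138]), 'tvec': array([-447.97563068, -182.90307246, 1190.96200206])}
{'fovy': 43.08194146558141, 'cx': 319.372802854101, 'cy': 199.29185271779178, 'rvec': array([ 2.16662229, -2.12028118,  0.21642809]), 'tvec': array([ -60.94568777,  571.79261979, 1318.4848177 ])}
{'time_s': 0.1, 'joint_positions': array([-1.31452818e+00,  2.07341059e-01,  1.54283455e+00, -9.67786235e-07,
        1.39350133e+00, -1.50481503e-01]), 'qd': array([-0.00016038, -0.00173478, -0.00134341, -0.00018398, -0.0004896 ,
       -0.00025533]), 'effort': array([-4.37698809e-04, -3.84093297e+01, -2.92550236e+01, -3.21979242e-04,
        4.82888863e-03,  4.91650965e-06]), 'eef_pos': array([ 227.30663883, -527.40942273,  230.22718844]), 'orientation': array([-1.04065944e-03,  9.79389974e-01,  2.01975721e-01, -5.55722106e-05]), 'ft_force': array([ 0.2539426 , -0.69527938,  0.5311419 ]), 'ft_torque': array([ 0.04991337, -0.00012717,  0.03035857]), 'grip_force': 0.0, 'width': 85.12875155554114}
-18.700000000000003
```

View pics/scene0.png

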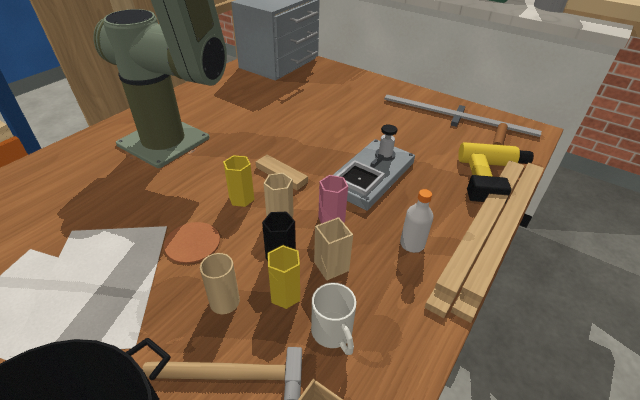

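View pics/top0.png

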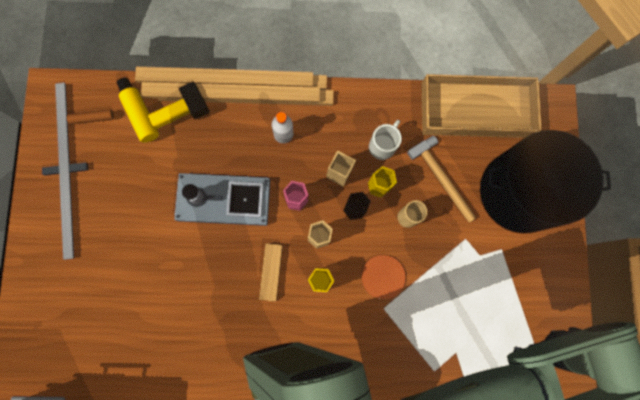

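The natural-veneer candidates in the top view are (320,233), (341,168) and (412,213). They look hexagonal, square and round in that order; the black, pink and yellow hexagons are decoys. (320,233) looks like the hex_pot. I'll check it in a crop and measure it.

```bash
python3 - <<'E'
from h import *
p=cv2.imread("pics/top0.png"); d=np.load("top0.npy"); W=cloud("top",d)
cv2.imwrite("pics/crop0.png",cv2.resize(p[140:300,165:375],None,fx=3.6,fy=3.6,interpolation=cv2.INTER_CUBIC))
for u,v in[(320,233),(310,233),(341,168),(246,199),(193,191),(296,195),(357,206),(321,280),(271,270),(150,300)]: print(u,v,W[v,u].round())
sel={}
for n in("top","scene"):
    W=cloud(n,np.load(n+"0.npy")).reshape(-1,3)
    c=cloud("top",d)[233,320][:2]
    m=(np.hypot(*(W[:,:2]-c).T)<60)&(abs(W[:,2]-110)<6)
    q=W[m]; print(n,len(q),q.mean(0) if len(q) else 0, cv2.minAreaRect(q[:,:2].astype(np.float32)) if len(q) else 0, q[:,2].max() if len(q) else 0)
E
```

```text
320 233 [486. -53.   7.]
310 233 [478. -25.  80.]
341 168 [ 671. -109.    8.]
246 199 [572. 151.  30.]
193 191 [575. 276. 119.]
296 195 [591.  16.   6.]
357 206 [ 564. -155.    5.]
321 280 [358. -58.   4.]
271 270 [382.  77.  24.]
150 300 [297. 399.  -0.]
top 99 [476.07127668 -49.772357   111.0423223 ] ((475.4665832519531, -50.40846252441406), (61.56495666503906, 56.14823532104492), 49.89326477050781) 115.93298001277132
scene 159 [479.56532498 -50.02447676 107.20839873] ((478.3404541015625, -49.91661071777344), (57.39530563354492, 62.854373931884766), 21.452112197875977) 110.64628320511824
```

View pics/crop0.png

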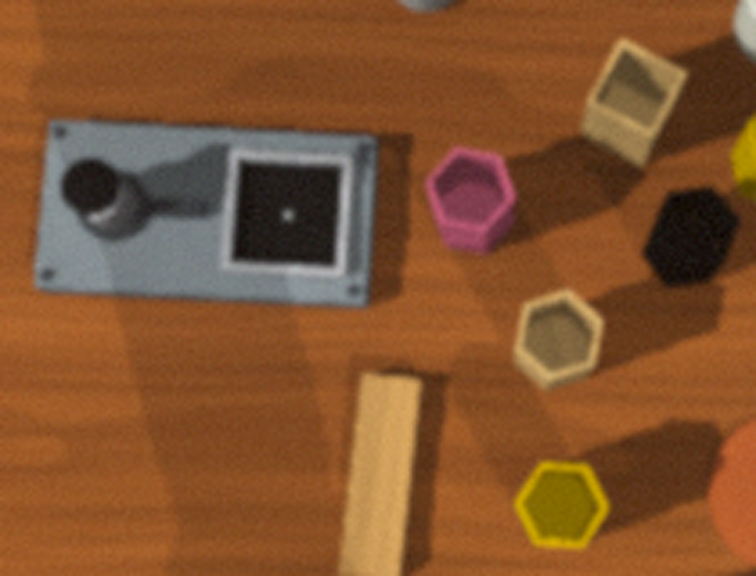

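The crop shows a hexagonal veneer pot with its rim centred at crop (559,338), and it is clearly the hex_pot. The pink one is at (472,200), the black at (690,236) and the yellow at (562,505). The pocket dot is at (288,215) and the plunger head at (91,186). Next I compute the poses.

```bash
cat >> h.py <<'E'
def back(n,uv,z):
    c,f,R,t=cam(n); uv=np.atleast_2d(uv).astype(float)
    r=np.c_[(uv[:,0]-c["cx"])/f,(uv[:,1]-c["cy"])/f,np.ones(len(uv))]@R; C=-R.T@t
    return C+r*((z-C[2])/r[:,2])[:,None]
E
python3 - <<'E'
from h import *
from scipy.optimize import least_squares
B=lambda a,z: back("top",np.array(a)/3.6+[164.64,139.64],z)
k=B([(565,290),(604,317),(598,362),(551,388),(514,350),(521,308)],110)[:,:2]
c=k.mean(0); a=np.degrees(np.unwrap(np.arctan2(*(k-c).T[::-1]))) 
print("hex",c,np.hypot(*(k-c).T).round(1),a.round(1), "flat yaw",np.mod(a-30,60).round(1))
st=B([(50,120),(378,135),(368,305),(37,290)],30)[:,:2]; print("stand",st.round(),st.mean(0))
l=B([(230,149),(357,150),(348,276),(219,268)],42)[:,:2]; print("lip",l.round(),l.mean(0)); print("dot",B([(288,215)],30),"plg",B([(91,186)],115))
for s,(p,q) in zip("ab",[(st[1],st[0]),(st[2],st[3])]): print("stand y yaw",np.degrees(np.arctan2(*(q-p)[::-1])))
for n in("top","scene"):
    c,f,R,t=cam(n); print(n,"cam",(-R.T@t).round())
    W=cloud(n,np.load(n+"0.npy")).reshape(-1,3)
    m=(np.hypot(W[:,0]-576,W[:,1]-276)<40)&(W[:,2]>108)
    print("head",m.sum(),W[m].mean(0),W[m].min(0),W[m].max(0))
    for z0,z1,ctr,r in[(38,48,(570,150),80),]:
        m=(np.hypot(W[:,0]-ctr[0],W[:,1]-ctr[1])<r)&(W[:,2]>z0)&(W[:,2]<z1); print("lip",cv2.minAreaRect(W[m,:2].astype(np.float32)))
    m=(abs(W[:,0]-570)<90)&(abs(W[:,1]-210)<160)&(W[:,2]>25)&(W[:,2]<35); print("base",cv2.minAreaRect(W[m,:2].astype(np.float32)))
s=manip.sense(); from scipy.spatial.transform import Rotation as Ro
w,x,y,z=s["orientation"]; print(Ro.from_quat([x,y,z,w]).as_matrix().round(3))
E
```

```text
hex [475.494543  -49.9300131] [33.  34.8 33.4 37.4 33.4 33.3] [  -6.5  -66.2 -122.7 -187.4 -251.  -305.1] flat yaw [23.5 23.8 27.3 22.6 19.  24.9]
stand [[640. 339.]
 [635.  89.]
 [504.  92.]
 [510. 340.]] [572.41009039 214.96996723]
lip [[619. 199.]
 [621. 104.]
 [524. 107.]
 [528. 203.]] [572.88829845 153.22745137]
dot [[571.41772142 154.9790049   30.        ]] plg [[574.37100795 284.96158059 115.        ]]
stand y yaw 88.78370047011937
stand y yaw 88.68622430657081
top cam [ 337.  -13. 1398.]
head 210 [573.767902   285.58326793 115.76839791] [554.44111444 265.45904595 108.73357291] [593.87593029 305.89572316 123.39452324]
lip ((574.9310913085938, 162.89117431640625), (133.96800231933594, 101.65577697753906), 89.3982925415039)
base ((572.4238891601562, 216.546875), (250.89157104492188, 130.78353881835938), 88.404296875)
scene cam [ 935. -573.  670.]
head 123 [578.69814338 283.81551282 112.47549812] [557.1162729  266.08429186 108.0068398 ] [598.21386207 310.83100076 115.57656917]
lip ((573.6936645507812, 168.15032958984375), (121.58655548095703, 93.37213897705078), 88.73065185546875)
base ((575.061767578125, 216.43154907226562), (253.70819091796875, 131.17868041992188), 88.624267578125)
[[ 0.918  0.396 -0.001]
 [ 0.396 -0.918  0.002]
 [ 0.    -0.002 -1.   ]]
```

```bash
R="see typed rows"; python3 -m handwheel '4 -3.2 0 -0.1 1; 8 -6.5 0 -0.2 1; 11 -9 0 -0.3 1; 14 -11.4 0 -0.4 1; 17 -13.8 0 -0.5 1; 20 -16.3 0 -0.529 1; 23 -18.7 0 -0.529 1; 26 -21.1 0 -0.529 1; 29 -23.6 0 -0.529 1; 32 -26 0 -0.529 1; 35 -28.5 0 -0.529 1; 38 -30.9 0 -0.529 1' 22
```

```text
time_s: 1.1
eef_pos: [454.4, -91.8, 231.0]
orientation: [-0.0, 0.892, 0.451, -0.0]
ft_force: [0.9, -1.0, -0.5]
width: 85.6
grip_force: 0.0
```

```bash
cat >> h.py <<'E'
def plan(target):
    from scipy.spatial.transform import Rotation as Ro
    s=manip.sense(); w,x,y,z=s["orientation"]; M=Ro.from_quat([x,y,z,w]).as_matrix()
    print("t",s["time_s"],"pos",s["eef_pos"].round(1),"F",s["ft_force"].round(1),"width",round(s["width"],1),"grip",round(s["grip_force"],1))
    print("yaw",np.degrees(np.arctan2(M[1,0],M[0,0])).round(2),"tilt",M[:,2].round(4),"shift cm",((np.array(target)-s["eef_pos"])@M/10).round(2))
E
python3 -m handwheel '0 0 0 0 1; 0 0 0 0 1'
python3 - <<'E'
from h import *
plan([477,-50,231])
p,d=optics.camera("scene"); cv2.imwrite("pics/s1.png",cv2.resize(p[100:300,180:440],None,fx=3,fy=3))
E
```

```text
time_s: 1.27
eef_pos: [454.4, -92.0, 230.8]
orientation: [-0.0, 0.891, 0.453, -0.0]
ft_force: [-0.1, -1.0, -0.5]
width: 85.6
grip_force: 0.0
t 1.2667 pos [454.4 -92.  230.8] F [-0.1 -1.  -0.5] width 85.6 grip 0.0
yaw 53.9 tilt [-1.e-03  1.e-04 -1.e+00] shift cm [ 4.72 -0.65 -0.02]
```

View pics/s1.png

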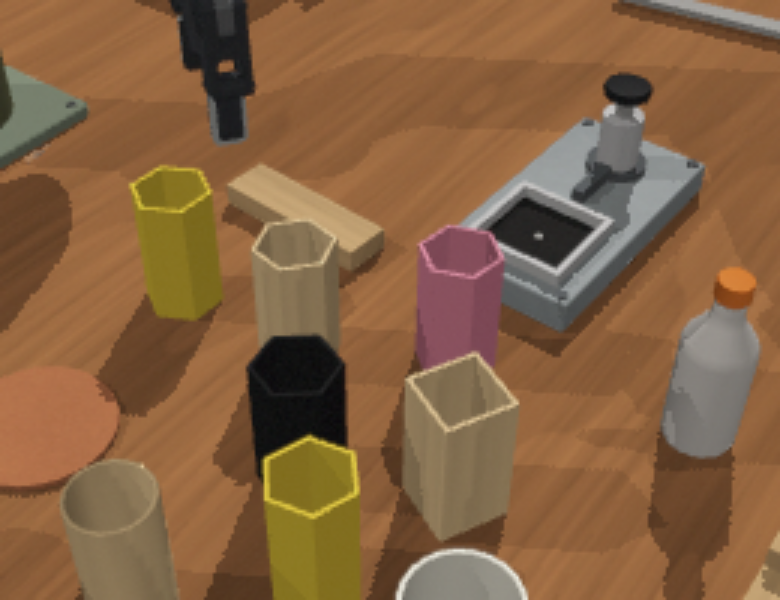

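The scene crop shows the hex rim at crop (296,244), with nothing around the gripper's approach. I'll check the centre.

```bash
python3 - <<'E'
from h import *
print(back("scene",[180+296/3,100+244/3],110))
plan([477,-50,130])
E
python3 -m handwheel '2.4 -0.3 0 0.03 1; 4.7 -0.65 2 0.03 1; 4.7 -0.65 5 0.03 1; 4.7 -0.65 8 0.03 1; 4.7 -0.65 9 0.03 1; 4.7 -0.65 9 0.03 1; 4.7 -0.65 9 0.03 1'
python3 - <<'E'
from h import *
plan([477,-50,56])
for n in("top","scene"):
    p,d=optics.camera(n); cv2.imwrite(f"pics/{n}2.png",p)
a=cv2.imread("pics/top2.png")[180:280,265:385]; b=cv2.imread("pics/scene2.png")[120:260,220:360]
cv2.imwrite("pics/ab2.png",np.hstack([cv2.resize(a,(480,400)),cv2.resize(b,(400,400))])[:,:800])
E
```

```text
[[482.28410643 -50.62293711 110.        ]]
t 1.3167 pos [454.  -93.3 230.8] F [-0.2 -0.1  0.6] width 85.1 grip 0.0
yaw 53.75 tilt [-1.2e-03 -2.0e-04 -1.0e+00] shift cm [ 4.86 -0.69 10.08]
time_s: 1.9
eef_pos: [476.6, -53.4, 141.4]
orientation: [-0.0, 0.9, 0.437, -0.0]
ft_force: [-0.2, 0.1, 0.7]
width: 85.2
grip_force: 0.0
t 1.9 pos [476.6 -53.4 141.4] F [-0.2  0.1  0.7] width 85.2 grip 0.0
yaw 51.78 tilt [-8.e-04  1.e-04 -1.e+00] shift cm [ 0.3  -0.17  8.54]
```

View pics/ab2.png

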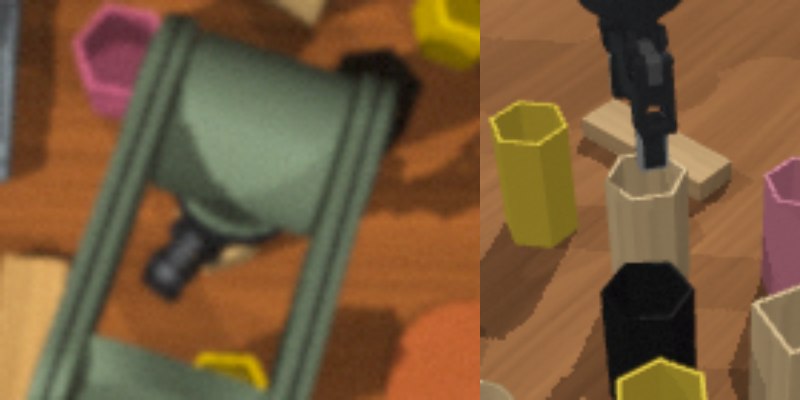

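The near finger tip is at about full-frame scene (281,176), and the pot rim centre is about (279,181). I'll compare these with the predicted projections before descending.

```bash
python3 - <<'E'
from h import *
c,f,R,t=cam("scene")
def pr(P):
    q=R@np.array(P,float)+t; return (f*q[:2]/q[2]+[c["cx"],c["cy"]]).round(1)
T=np.array([476.6,-52.5,141.4]); y=np.array([.786,-.618,0])
for o,z in((42,0),(57,0),(42,13),(57,13)): print(o,z,pr(T+y*o+[0,0,z]))
for P in([477,-50,110],[480,-50,110],[482,-50,110]): print(P,pr(P))
p=cv2.imread("pics/scene0.png"); h=cv2.cvtColor(p,cv2.COLOR_BGR2HSV); d=np.load("scene0.npy"); W=cloud("scene",d)
m=(np.hypot(W[...,0]-478,W[...,1]+50)<42)&(W[...,2]>20); v,u=np.nonzero(m); Q=W[m]
print(u.min(),u.max(),v.min(),v.max())
for z in(50,70,90):
    k=m&(abs(W[...,2]-z)<8); print(z,np.nonzero(k)[1].min(),np.nonzero(k)[1].max())
for ang in range(0,360,60): print(pr([477+32.5*np.cos(np.radians(ang+52)),-50+32.5*np.sin(np.radians(ang+52)),110]))
E
```

```text
42 0 [279.8 181.3]
57 0 [281.5 185.8]
42 13 [279.6 176.4]
57 13 [281.3 180.8]
[477, -50, 110] [277.  180.3]
[480, -50, 110] [278.  180.8]
[482, -50, 110] [278.7 181.1]
264 292 173 214
50 265 292
70 265 292
90 264 292
[291.3 177.8]
[281.2 171.5]
[267.  173.9]
[262.3 182.8]
[272.5 189.6]
[287.3 186.9]
```

```bash
python3 -m handwheel '0.3 0 1.5 0 1; 0.3 0 3 0 1; 0.3 0 4.5 0 1; 0.3 0 6 0 1; 0.3 0 7.5 0 1; 0.3 0 8.5 0 1; 0.3 0 8.5 0 1; 0.3 0 8.5 0 1'
python3 - <<'E'
from h import *
plan([478.5,-50,56])
E
python3 -m handwheel '0 0 0 0 0.7; 0 0 0 0 0.6; 0 0 0 0 0.5; 0 0 0 0 0.45; 0 0 0 0 0.4; 0 0 0 0 0.35; 0 0 0 0 0.3; 0 0 0 0 0.25; 0 0 0 0 0.2; 0 0 0 0 0.1; 0 0 0 0 0; 0 0 0 0 0' 22
```

```text
time_s: 2.67
eef_pos: [479.4, -50.2, 57.1]
orientation: [0.0, 0.899, 0.437, 0.0]
ft_force: [0.6, 0.8, -0.3]
width: 85.3
grip_force: 0.0
t 2.6667 pos [479.4 -50.2  57.1] F [ 0.6  0.8 -0.3] width 85.3 grip 0.0
yaw 51.88 tilt [ 1.e-03 -3.e-04 -1.e+00] shift cm [-0.03 -0.08  0.11]
time_s: 3.67
eef_pos: [478.1, -49.5, 56.7]
orientation: [-0.001, 0.899, 0.438, -0.001]
ft_force: [-3.0, 1.3, 6.6]
width: 56.4
grip_force: 10.4
```

```bash
python3 -m handwheel '0 0 0 0 0; 0 0 0 0 -0.2; 0 0 0 0 -0.2; 0 0 0 0 -0.2' 22
```

```text
time_s: 4.0
eef_pos: [478.1, -49.5, 56.7]
orientation: [-0.001, 0.899, 0.438, -0.001]
ft_force: [-2.7, 2.2, 5.7]
width: 56.6
grip_force: 10.4
```

```bash
python3 -m handwheel '0 0 0 0 -0.5; 0 0 0 0 -1; 0 0 0 0 -1' 24; python3 -m handwheel '0 0 -0.5 0 -1; 0 0 -1 0 -1; 0 0 -1.5 0 -1; 0 0 -2 0 -1; 0 0 -2 0 -1'
python3 - <<'E'
from h import *
plan([573.5,153.5,200])
E
```

```text
time_s: 4.25
eef_pos: [478.1, -49.5, 56.7]
orientation: [-0.001, 0.899, 0.438, -0.001]
ft_force: [-4.1, 1.7, 7.0]
width: 56.3
grip_force: 11.9
time_s: 4.67
eef_pos: [479.9, -50.2, 77.7]
orientation: [0.001, 0.899, 0.438, 0.001]
ft_force: [0.2, 0.8, -1.5]
width: 56.1
grip_force: 16.7
t 4.6667 pos [479.9 -50.2  77.7] F [ 0.2  0.8 -1.5] width 56.1 grip 16.7
yaw 51.9 tilt [ 2.8e-03 -8.0e-04 -1.0e+00] shift cm [ 21.82  -5.17 -12.22]
```

```bash
python3 -m handwheel '0 0 -2 0 -1; 0 0 -4 0 -1; 0 0 -6 0 -1; 0 0 -8 0 -1; 0 0 -10 0 -1; 0 0 -12 0 -1; 1.5 -0.4 -12.2 0 -1; 3.5 -0.8 -12.2 0 -1; 5.5 -1.3 -12.2 0 -1; 7.5 -1.8 -12.2 0 -1; 9.5 -2.3 -12.2 0 -1; 11.5 -2.7 -12.2 0 -1'
python3 -m handwheel '2 -0.5 0 0 -1; 4 -1 0 0 -1; 6 -1.5 0 0 -1; 8 -1.9 0 0 -1; 9.5 -2.3 0 0 -1; 10.3 -2.45 0 0 -1; 10.3 -2.45 0 0 -1; 10.3 -2.45 0 0 -1'
python3 - <<'E'
from h import *
plan([573.5,153.5,200])
p,d=optics.camera("scene"); np.save("s3.npy",d); q,e=optics.camera("top")
cv2.imwrite("pics/s3.png",np.hstack([cv2.resize(p[60:220,290:450],(480,480)),cv2.resize(q[130:250,200:280],(320,480))]))
E
```

```text
time_s: 5.67
eef_pos: [528.5, 58.2, 198.2]
orientation: [-0.0, 0.899, 0.438, -0.0]
ft_force: [-0.1, 0.5, -1.0]
width: 55.8
grip_force: 16.4
time_s: 6.33
eef_pos: [572.5, 153.1, 198.0]
orientation: [0.0, 0.899, 0.438, -0.001]
ft_force: [0.3, 1.2, -1.2]
width: 55.8
grip_force: 16.4
t 6.3333 pos [572.5 153.1 198. ] F [ 0.3  1.2 -1.2] width 55.8 grip 16.4
yaw 51.93 tilt [-9.e-04 -8.e-04 -1.e+00] shift cm [ 0.09  0.06 -0.2 ]
```

View pics/s3.png

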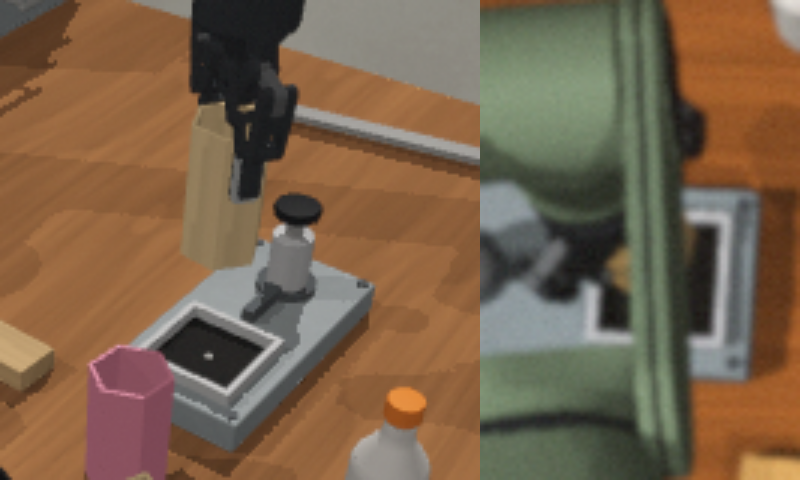

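The pot is held above the pocket, with its underside at crop (218,262). It may lean slightly, so I'll measure the tilt by fitting the wall planes in the depth image.

```bash
cat >> h.py <<'E'
def slices(f,ctr,zs,yaw,r=48):
    W=cloud("scene",np.load(f)).reshape(-1,3); a=np.radians(yaw); X=np.array([np.cos(a),np.sin(a)])
    Y=np.array([X[1],-X[0]]); D=W[:,:2]-np.array(ctr)
    m=(np.hypot(*D.T)<r)
    for z in zs:
        k=m&(abs(W[:,2]-z)<6)
        if k.sum()>3: print(z,k.sum(),"toolx",(D[k]@X).min().round(1),(D[k]@X).max().round(1),"tooly max",np.percentile(D[k]@Y,[50,95]).round(1))
E
python3 - <<'E'
from h import *
slices("s3.npy",(573,153),range(130,260,10),51.9)
print(); slices("scene0.npy",(478,-50),range(40,115,10),51.9)
E
```

```text
140 63 toolx -32.5 25.4 tooly max [26.8 29.6]
150 109 toolx -33.6 25.4 tooly max [26.5 29.9]
160 109 toolx -32.5 30.1 tooly max [26.7 29.3]
170 118 toolx -33.3 30.1 tooly max [26.5 30.2]
180 117 toolx -32.8 30.1 tooly max [26.9 30.1]
190 123 toolx -32.4 31.2 tooly max [26.5 29.5]
200 99 toolx -33.3 28.3 tooly max [23.9 35.3]
210 120 toolx -33.2 22.6 tooly max [26.8 41.2]
220 131 toolx -32.5 20.6 tooly max [25.8 41.7]
230 160 toolx -32.9 19.4 tooly max [17.  42.2]
240 149 toolx -32.8 19.6 tooly max [12. 42.]
250 148 toolx -32.6 21.3 tooly max [ 2.8 40.3]

40 62 toolx -31.2 31.0 tooly max [16.  28.5]
50 112 toolx -31.2 31.0 tooly max [25.7 28.4]
60 112 toolx -30.8 31.6 tooly max [25.9 28.9]
70 161 toolx -30.2 31.7 tooly max [16.5 28.7]
80 185 toolx -31.4 32.0 tooly max [10.9 28.2]
90 208 toolx -31.3 32.6 tooly max [ 8.1 28.4]
100 219 toolx -30.7 32.7 tooly max [ 4.2 28.4]
110 159 toolx -30.1 33.2 tooly max [ 1.4 27.8]
```

The pot is upright and centred to about 1 mm. Now I lower it.

```bash
python3 -m handwheel '0.1 0 1.5 0 -1; 0.1 0 3 0 -1; 0.1 0 4.5 0 -1; 0.1 0 6 0 -1; 0.1 0 7.5 0 -1; 0.1 0 9 0 -1; 0.1 0 10 0 -1; 0.1 0 10.4 0 -1; 0.1 0 10.6 0 -1; 0.1 0 10.6 0 -1; 0.1 0 10.6 0 -1'
python3 - <<'E'
from h import *
plan([573.5,153.5,87])
E
```

```text
time_s: 7.35
eef_pos: [574.1, 154.2, 93.2]
orientation: [0.0, 0.899, 0.437, 0.001]
ft_force: [-0.4, -0.5, -0.6]
width: 55.6
grip_force: 16.4
t 7.35 pos [574.1 154.2  93.2] F [-0.4 -0.5 -0.6] width 55.6 grip 16.4
yaw 51.89 tilt [ 1.7e-03  2.0e-04 -1.0e+00] shift cm [-0.09 -0.01  0.62]
```

```bash
python3 -m handwheel '0 0 0.1 0 -1; 0 0 0.2 0 -1; 0 0 0.3 0 -1; 0 0 0.35 0 -1; 0 0 0.4 0 -1; 0 0 0.4 0 -1'; python3 -m handwheel '0 0 0.05 0 -1; 0 0 0.1 0 -1; 0 0 0.1 0 -1'
```

```text
time_s: 7.85
eef_pos: [573.2, 154.2, 88.2]
orientation: [-0.0, 0.899, 0.438, -0.0]
ft_force: [0.2, 0.2, -1.8]
width: 55.7
grip_force: 16.4
time_s: 8.1
eef_pos: [573.3, 154.2, 87.1]
orientation: [-0.0, 0.899, 0.438, -0.0]
ft_force: [0.0, 0.4, -1.5]
width: 55.8
grip_force: 16.4
```

```bash
python3 -m handwheel '0 0 0.05 0 -1; 0 0 0.1 0 -1; 0 0 0.1 0 -1'; python3 -m handwheel '0 0 0.05 0 -1; 0 0 0.1 0 -1; 0 0 0.1 0 -1'
```

```text
time_s: 8.35
eef_pos: [573.5, 154.4, 87.0]
orientation: [-0.0, 0.899, 0.438, 0.0]
ft_force: [-1.9, 0.1, 3.9]
width: 55.7
grip_force: 16.4
time_s: 8.6
eef_pos: [573.5, 154.5, 86.9]
orientation: [-0.0, 0.899, 0.438, 0.0]
ft_force: [-3.7, 0.2, 8.0]
width: 56.1
grip_force: 16.6
```

Contact is confirmed (+8 N). I ease off and open slowly.

```bash
python3 -m handwheel '0 0 -0.1 0 -1; 0 0 -0.1 0 0.3; 0 0 -0.1 0 0.35; 0 0 -0.1 0 0.4; 0 0 -0.1 0 0.5; 0 0 -0.1 0 0.6; 0 0 -0.1 0 0.8; 0 0 -0.1 0 1; 0 0 -0.1 0 1; 0 0 -0.1 0 1; 0 0 -0.1 0 1; 0 0 -0.1 0 1'; python3 -m handwheel '0 0 0 0 1; 0 0 0 0 1'
python3 - <<'E'
from h import *
p,d=optics.camera("scene"); np.save("s4.npy",d); cv2.imwrite("pics/s4.png",cv2.resize(p[80:230,290:450],None,fx=3.7,fy=3.7))
plan([573.5,153.5,200])
E
```

```text
time_s: 9.6
eef_pos: [573.4, 154.2, 86.3]
orientation: [0.0, 0.899, 0.438, 0.0]
ft_force: [-0.0, -1.1, 0.1]
width: 85.4
grip_force: 0.0
time_s: 9.77
eef_pos: [573.3, 154.2, 86.3]
orientation: [-0.0, 0.899, 0.438, -0.0]
ft_force: [0.9, 0.9, 0.4]
width: 85.6
grip_force: 0.0
t 9.8167 pos [573.3 154.2  86.3] F [-0.3  0.4  0.1] width 85.3 grip 0.0
yaw 51.9 tilt [ 0. -0. -1.] shift cm [ -0.05   0.06 -11.37]
```

View pics/s4.png

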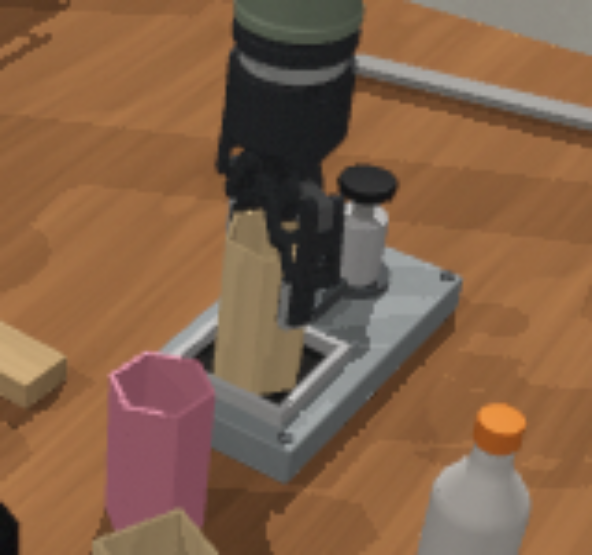

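The pot stands upright in the pocket and is released. I retract, shut the fingers and move over the plunger.

```bash
python3 -m handwheel '0 0 -0.5 0 1; 0 0 -1.5 0 1; 0 0 -3 0 1; 0 0 -5 0 1; 0 0 -7 0 1; 0 0 -9 0 1; 0 0 -11 0 1; 0 0 -13 0 1; 0 0 -14 0 1; 0 0 -14 0 1' 22
python3 - <<'E'
from h import *
plan([576,285,226])
p,d=optics.camera("scene"); np.save("s5.npy",d)
slices("s5.npy",(573,154),range(50,140,20),51.9)
E
```

```text
time_s: 10.65
eef_pos: [575.6, 154.5, 230.7]
orientation: [0.001, 0.899, 0.438, 0.004]
ft_force: [-0.4, -0.5, -0.4]
width: 85.9
grip_force: 0.0
t 10.65 pos [575.6 154.5 230.7] F [-0.4 -0.5 -0.4] width 85.9 grip 0.0
yaw 51.9 tilt [ 0.0077  0.001  -1.    ] shift cm [10.29 -8.02  0.48]
50 85 toolx -32.0 31.6 tooly max [27.4 30.7]
70 90 toolx -31.7 25.7 tooly max [27.6 31.1]
90 97 toolx -32.3 25.3 tooly max [27.7 31.3]
110 143 toolx -32.0 26.5 tooly max [16.1 30.4]
130 195 toolx -32.0 29.4 tooly max [ 7.6 30.5]
```

```bash
python3 -m handwheel '1 -0.8 0 0 0.5; 2.5 -1.9 0 0 0; 4 -3 0 0 -0.5; 5.5 -4.2 0 0 -1; 7 -5.3 0 0 -1; 8.5 -6.5 0 0 -1; 9.8 -7.5 0 0 -1; 10.4 -7.9 0 0 -1; 10.4 -7.9 0 0 -1; 10.4 -7.9 0 0 -1; 10.4 -7.9 0 0 -1; 10.4 -7.9 0 0 -1'
python3 -m handwheel '0 0 2 0 -1; 0 0 4 0 -1; 0 0 6 0 -1; 0 0 7.5 0 -1; 0 0 8.5 0 -1; 0 0 9 0 -1; 0 0 9 0 -1; 0 0 9 0 -1'
python3 - <<'E'
from h import *
plan([576,285,115])
p,d=optics.camera("scene"); cv2.imwrite("pics/s6.png",cv2.resize(p[60:210,310:470],None,fx=3.7,fy=3.7))
E
```

```text
time_s: 11.7
eef_pos: [575.5, 283.8, 226.2]
orientation: [0.0, 0.899, 0.437, -0.0]
ft_force: [-0.8, -0.5, -0.4]
width: 0.1
grip_force: 0.0
time_s: 12.37
eef_pos: [575.9, 284.6, 137.0]
orientation: [0.0, 0.899, 0.437, 0.001]
ft_force: [0.1, 0.1, 0.3]
width: -0.4
grip_force: 0.0
t 12.3667 pos [575.9 284.6 137. ] F [0.1 0.1 0.3] width -0.4 grip 0.0
yaw 51.87 tilt [ 1.e-03  3.e-04 -1.e+00] shift cm [ 0.03 -0.02  2.2 ]
```

View pics/s6.png

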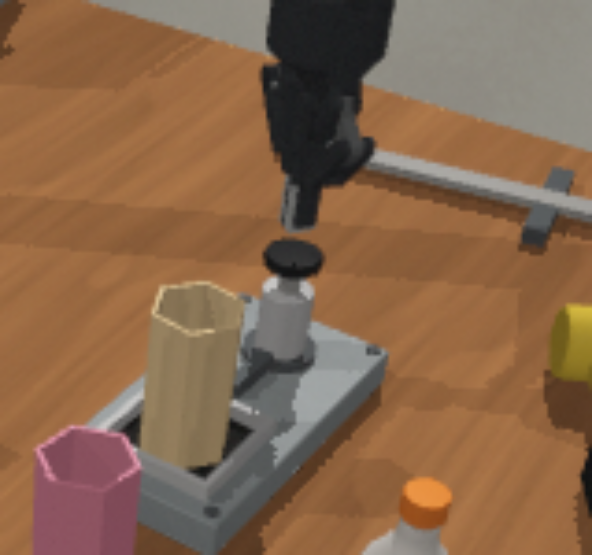

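The shut fingers are at crop (301,225), just above the head at (293,258) and well within its radius. The pot stands in the pocket. Now I press.

```bash
python3 -m handwheel '0 0 0.7 0 -1; 0 0 1.4 0 -1; 0 0 1.9 0 -1; 0 0 2.4 0 -1; 0 0 2.9 0 -1; 0 0 3.4 0 -1; 0 0 3.8 0 -1; 0 0 4 0 -1; 0 0 4 0 -1; 0 0 4 0 -1'; python3 -m handwheel '0 0 0.1 0 -1; 0 0 0.15 0 -1; 0 0 0.15 0 -1'
```

```text
time_s: 13.25
eef_pos: [575.2, 284.8, 97.9]
orientation: [0.0, 0.899, 0.438, -0.0]
ft_force: [-5.0, -1.4, 10.4]
width: -0.2
grip_force: 5.1
time_s: 13.5
eef_pos: [575.2, 284.8, 96.6]
orientation: [0.0, 0.899, 0.438, -0.0]
ft_force: [-5.0, -2.5, 11.1]
width: -0.3
grip_force: 5.4
```

```bash
python3 -m handwheel '0 0 0.1 0 -1; 0 0 0.2 0 -1; 0 0 0.2 0 -1; 0 0 0.2 0 -1'; python3 -m handwheel '0 0 0.05 0 -1; 0 0 0.1 0 -1; 0 0 0.1 0 -1'
```

```text
time_s: 13.83
eef_pos: [575.3, 284.8, 95.1]
orientation: [0.0, 0.899, 0.438, -0.0]
ft_force: [-5.2, -2.1, 12.3]
width: 0.4
grip_force: 6.1
time_s: 14.08
eef_pos: [575.2, 284.8, 95.0]
orientation: [0.0, 0.899, 0.438, -0.0]
ft_force: [-7.8, -3.7, 15.6]
width: 0.3
grip_force: 8.2
```

```bash
python3 -m handwheel '0 0 0.05 0 -1; 0 0 0.1 0 -1; 0 0 0.1 0 -1; 0 0 0.1 0 -1'; python3 -m handwheel '0 0 -0.5 0 -1; 0 0 -1 0 -1; 0 0 -1.5 0 -1; 0 0 -2 0 -1; 0 0 -2.5 0 -1; 0 0 -3.5 0 -1; 0 0 -5 0 -1; 0 0 -7 0 -1; 0 0 -9 0 -1; 0 0 -11 0 -1; 0 0 -12 0 -1; 0 0 -12 0 -1'
python3 - <<'E'
from h import *
plan([576,285,115])
p,d=optics.camera("scene"); cv2.imwrite("pics/s7.png",p); np.save("s7.npy",d)
W=cloud("scene",d).reshape(-1,3); m=(np.hypot(W[:,0]-576,W[:,1]-285)<25)&(W[:,2]>90)&(W[:,2]<130); print("head z",np.median(W[m,2]),W[m,2].max())
slices("s7.npy",(573,154),range(50,140,20),51.9)
E
```

```text
time_s: 14.42
eef_pos: [575.3, 284.8, 95.0]
orientation: [0.0, 0.899, 0.438, -0.0]
ft_force: [-9.6, -4.4, 19.9]
width: 0.0
grip_force: 10.1
time_s: 15.42
eef_pos: [577.3, 285.5, 214.2]
orientation: [0.0, 0.899, 0.438, 0.003]
ft_force: [1.1, -0.5, 0.4]
width: 0.2
grip_force: 0.0
t 15.4167 pos [577.3 285.5 214.2] F [ 1.1 -0.5  0.4] width 0.2 grip 0.0
yaw 51.9 tilt [ 0.0061  0.0021 -1.    ] shift cm [-0.17 -0.1   9.92]
head z 112.23946014113831 115.24530716466421
50 94 toolx -32.0 32.4 tooly max [28.1 31.4]
70 95 toolx -31.6 32.5 tooly max [27.4 30.7]
90 96 toolx -32.8 33.2 tooly max [26.8 30.9]
110 151 toolx -31.3 26.5 tooly max [16.1 30.5]
130 197 toolx -31.2 28.6 tooly max [ 3.9 29.8]
```

View pics/s7.png

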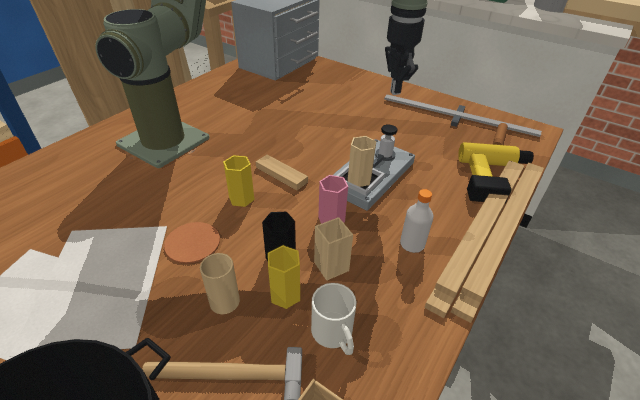

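The pot stands in the pocket at (362,160), the plunger head is back up at (389,130), and the arm is clear. Everything else is where it was.

```bash
python3 -m handwheel '0 0 0 0 -1; 0 0 0 0 -1; 0 0 0 0 -1'; python3 -c "
from station import manip; print(manip.sign_off())"
```

```text
time_s: 15.72
eef_pos: [574.3, 284.4, 208.7]
orientation: [-0.0, 0.899, 0.438, -0.002]
ft_force: [-0.0, 0.2, -0.2]
width: 0.0
grip_force: 0.0
the job is handed in; nothing more can be done
None
```

The hex pot is standing upright in the pocket; after I let go of it, I pressed the plunger down to its stop and it came back up, and I handed the job in at 15.7 s (no verdict was returned).

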